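# Lock the quarter-turn stud over the controller's foot

### The arm

A 7-joint arm with a two-finger parallel gripper is mounted at the origin on the work surface. World frame = base frame: x ahead of the robot, y to its left, z up, the work surface at z = 0. Lengths are in m, angles in rad, forces in N, time in s.
With the tool pointing down it reaches from about 0.4 to 0.875 m from the base axis. Payload 19.3 kg.
Tool frame: the origin (TCP) lies at the very end of the fingers, on their centre line; the grasp point (between the pads) lies grip_point_offset behind it (grip_point_offset is the distance from the TCP to the grasp point, in m); z points along the fingers, x is the direction in which the jaws open and shut, and the axes are right-handed (so a half turn about z gives the same grasp; the last joint's range is limited). The gripper opens to 85 mm and grips with 20 to 120 N. Pads are 22 mm wide; open, the fingers measure 114 mm over their backs; the gripper's body (76 mm by 85 mm) begins 54 mm behind the grasp point. The pads swing forward as they close: fully open they stand 13 mm farther back than shut.
Start: joints at [-1.221, 0.521, -0.036, 1.599, 0.021, 1.021, -0.113], TCP at [0.255, 0.571, 0.231] pointing down, gripper open.
Joint ranges: [-2.91, 2.91], [-0.3, 2.13], [-1.5, 1.42], [0.17, 2.43], [-1.26, 4.41], [0.16, 1.93], [-2.52, 2.52]. Speed limits (rad/s): [1.89, 1.89, 2.39, 2.39, 3.01, 3.01, 3.01].

### API

Orientations are given as [roll, pitch, yaw] about the fixed x, y, z axes, in that order (R = Rz(yaw) Ry(pitch) Rx(roll)).
In Python, from bench import move_pose, line_to, goto_joints, grip, sleep, ik, observe, get_image, IKError, finish_job, grip_point_offset gives the robot as it stands. Calls block until the motion is done:
- move_pose(position, orientation): joint-space move of the TCP to a pose.
- line_to(position, rot=None, rate=0.15): straight line of the TCP; rot=None keeps the orientation; rate is the mean speed in m/s.
- goto_joints(angles): joint-space move.
- grip(opening, force=None): opening from 0.0 (shut) to 1.0 (fully open); force is the grip in N (None keeps the last); returns when the fingers have stopped.
- sleep(seconds).
- ik(position, orientation): joint angles nearest the present ones, or None.
- observe(): the state.
- get_image(name): name is "scene" or "top" or "wrist"; returns a dict with "frame" (400x640x3 uint8, red, green, blue), "z_map" (400x640 float32, m along the optical axis (not along the pixel's ray), 0 where there is no reading), "fx", "fy", "cx", "cy" (pixels), "camera_from_world" (4x4, takes a point from world to camera coordinates); the wrist camera has in their place "hand_eye" (4x4, takes a point from camera to tool coordinates, whose origin is the TCP and whose axes are the tool frame's). Camera axes: x right, y down, z forward; pixel columns grow to the right and rows downward; lengths in m; the calibration is good to about 2 mm. A picture is of the moment at which its call begins: read the wrist's pose just before it.
A pose or a line that the arm cannot do raises IKError and nothing moves.
- finish_job(): hands the job in, once; it reports no verdict.
The state is a dict: "clock": time; "qpos": joint angles; "joint_vel": joint speeds; "tau": joint torques, N m; "tcp_pos": TCP position; "ee_rot": TCP orientation; "ft_force": force on the tool from outside, world axes, zero at the start; "moment": the same for the moment, N m; "opening": opening from 0.0 (shut) to 1.0 (fully open).
Only numpy, scipy, OpenCV 4.12 (cv2) and the standard library are available. Lean on these libraries where they do the work, as an engineer would, in place of code of your own. Each camera call takes 0.05 s, during which the arm holds its last target. There are 200 camera calls.

### The job

Clamp the red finned controller to its T-slot rail with the red-winged T-head stud: drop the stud's head into the open part of the slot with its wing in line with the slot, slide it along until its shank is fully home in the fork of the controller's yellow foot, then turn it a quarter turn, either way, so that the head locks crosswise under the lips, and let go. Leave the blue-winged pin, whose round foot does not fit the slot, standing in the black caddy.

Things in the scene. Friction and masses are not known exactly. Their poses are not given: they have to be found in the camera images.
- red_stud_mid (a point): Middle (half-way up its axis) of the loose red-winged stud, 80 mm tall, 0.2 kg, upright in an end cell of a black caddy (walls 14 mm). z up, x along wing and head. From below: T-head 40 (x) x 18 x 10 mm thick; shank 16 dia; flange 36 dia at 37-42 mm; red wing 44 (x) x 14 mm at 50-80 mm, gripped across the 14; wing centre 25 mm above this point. Any yaw; a half turn is the same.
- slot_entry (a point): On the slot's centre line at the rail's top (32 mm above bench), in its open part: drop in here. x along the slot to the controller, z up. Fixed aluminium rail 90 mm wide; slot 28 wide, lips 10 thick, cavity below 54 wide, 16 high, floor 26 mm below this point. Stud on that floor: its middle is 14 mm above this point; it can rise 6 mm before its head meets the lips.
- seat (a point): On the slot's centre line at the rail's top: the stud's axis here = fully home (shank meets the fork's end 1 mm beyond). x along the slot, away from the entry, z up. The fixed controller's foot is a yellow 8 mm plate on the rail; its notch, 32 mm wide, opens to the entry 30 mm before this point; the stud's flange clears it by 3 mm. Red finned casting starts 65 mm beyond, 45 mm high.
- blue_pin_mid (a point): Middle (half-way up) of the bystander: a loose pin of the same height, flange and wing, but with a blue wing and a round foot 38 mm in diameter, standing in the other end cell of the caddy, about 150 mm from the red stud. To be left there.
There are look-alikes about, which are no part of the job. What is shaped like the part that bears red_stud_mid but brown or purple is not meant.

How it is judged:
By the outcome, as a careful person would: the job done as asked, in the order asked, and still so for the second after the job is handed in, with the robot touching nothing.
It also fails if it takes over 48 s, if anything falls off the work surface, if the arm or the gripper's body presses on something with over 40 N, if the wrist force passes 120 N, or if a joint passes its speed limit or range.

## Working session

There is one attempt and no reset: what is moved stays moved. The work goes in short steps, each a Python script; the robot and the scene stay as the last script left them, time stands still between calls to the robot, and variables do not carry over. Pictures are saved under pics/ and viewed, about 8 in all and at most 12, crops included, and the job is handed in when it is done.

```bash
mkdir -p pics; cat > h.py <<'E'
import numpy as np, cv2
from bench import *
def save(n,fn):
    d=get_image(n); cv2.imwrite('pics/'+fn+'.png',d['frame'][:,:,::-1]); np.savez('pics/'+fn+'.npz',**{k:v for k,v in d.items()}); return d
E
python3 - <<'E'
from h import *
print(grip_point_offset); s=observe(); print(s['clock'],s['tcp_pos'],s['ee_rot'],s['opening'])
a=save('top','top0'); b=save('scene','scene0')
for d in(a,b): print(d['fx'],d['cx'],d['cy'],np.round(d['camera_from_world'],3).tolist())
E
```

```text
0.0187
0.0 [0.25463034 0.57041125 0.23072974] [3.14150181e+00 1.13276128e-03 1.15099065e+00] 0.9969745633578183
466.8208917394315 322.1309004115915 195.87592369923712 [[-0.014, -0.999, -0.033, 0.042], [-0.996, 0.017, -0.088, 0.521], [0.089, 0.032, -0.996, 0.753], [0.0, 0.0, 0.0, 1.0]]
395.80121267827957 319.92504941781505 198.9128801671405 [[0.139, 0.99, 0.019, -0.108], [0.61, -0.07, -0.789, -0.291], [-0.78, 0.121, -0.613, 1.187], [0.0, 0.0, 0.0, 1.0]]
```

View pics/top0.png

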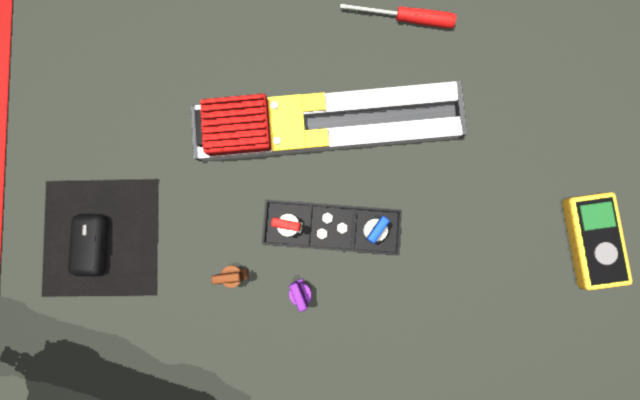

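View pics/scene0.png

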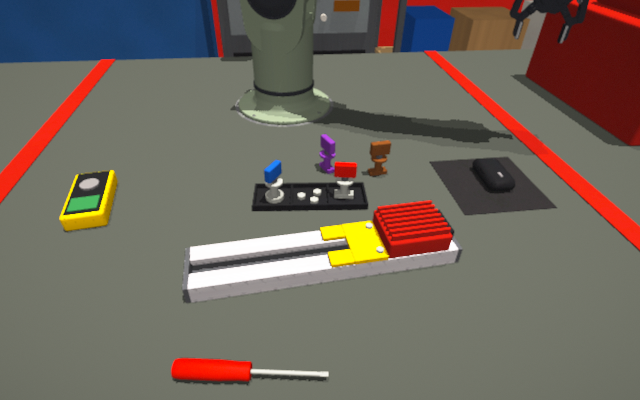

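Top view: red stud wing at about (286,225), blue pin at (376,230). The rail slot runs from (455,110) to the yellow fork, whose mouth is at x≈327 and notch end at x≈303. The red casting is at the left, with brown and purple decoys below. Next I turn these into metric positions.

```bash
cat >> h.py <<'E'
def cloud(d,Tcw=None):
    z=d['z_map'].astype(float); v,u=np.mgrid[:400,:640]
    P=np.stack([(u-d['cx'])/d['fx']*z,(v-d['cy'])/d['fy']*z,z,np.ones_like(z)],-1)
    T=np.linalg.inv(d['camera_from_world']) if Tcw is None else Tcw
    W=(P@T.T)[...,:3]; W[z==0]=np.nan; return W
def mask(d,name):
    h=cv2.cvtColor(d['frame'],cv2.COLOR_RGB2HSV).astype(int); H,S,V=h[...,0],h[...,1],h[...,2]
    b=(S>150)&(V>80)
    return {'red':b&((H<5)|(H>175)),'blue':b&(H>100)&(H<120),'yellow':b&(H>22)&(H<34)}[name]
def ray(d,uv,zp,T=None):
    T=np.linalg.inv(d['camera_from_world']) if T is None else T
    uv=np.atleast_2d(uv); r=np.c_[(uv[:,0]-d['cx'])/d['fx'],(uv[:,1]-d['cy'])/d['fy'],np.ones(len(uv))]@T[:3,:3].T
    return T[:3,3]+r*((zp-T[2,3])/r[:,2:3])
E
python3 - <<'E'
from h import *
d=dict(np.load('pics/top0.npz')); W=cloud(d); f=d['frame']
print('bench z',np.nanmedian(W[300:380,400:500,2]),np.nanstd(W[300:380,400:500,2]))
for c,(u0,u1,v0,v1) in {'red':(265,310,205,240),'blue':(355,400,210,250)}.items():
    m=mask(d,c); k=np.zeros_like(m); k[v0:v1,u0:u1]=1; m&=k
    z=W[m][:,2]; zt=np.nanpercentile(z,80); t=m&(np.abs(W[...,2]-zt)<.006)
    vu=np.argwhere(t); P=ray(d,vu[:,::-1],zt)
    r=cv2.minAreaRect((P[:,:2]*1000).astype(np.float32)); print(c,m.sum(),t.sum(),'ztop',zt,'pct',np.nanpercentile(z,[5,50,95]).round(3),r,np.nanmedian(W[t],0))
# rail: bright lip pixels at z=.032
hsv=cv2.cvtColor(f,cv2.COLOR_RGB2HSV); lip=(hsv[...,2]>170)&(hsv[...,1]<40)
print('lip z',np.nanmedian(W[lip&(np.arange(400)[:,None]<160)][:,2]))
up=[];lo=[]
for u in range(335,450,4):
    col=np.where(lip[70:155,u])[0]+70; g=np.where(np.diff(col)>5)[0]
    if len(g)==1: up.append((u,col[g[0]]+.5)); lo.append((u,col[g[0]+1]-.5)); 
    if u%20==15: print(u,col[0],col[-1],up[-1],lo[-1])
U=ray(d,up,.032);L=ray(d,lo,.032); o=(U+L)/2
vx,vy,x0,y0=cv2.fitLine((o[:,:2]).astype(np.float32),cv2.DIST_HUBER,0,.01,.01).ravel()
print('dir',vx,vy,'pt',x0,y0,'width',np.linalg.norm((U-L)[:,:2],axis=1).mean(),'resid')
e=np.array([vx,vy]); n=np.array([-vy,vx])
ym=mask(d,'yellow'); ym[:,:190]=0; ym[:,480:]=0
vu=np.argwhere(ym); P=ray(d,vu[:,::-1],.040)[:,:2]-[x0,y0]; s=P@e; q=P@n
print('yellow z',np.nanmedian(W[ym][:,2]),'s range',s.min(),s.max(),'q',q.min(),q.max())
for a in np.arange(-.048,.05,.006):
    k=abs(q-a)<.003; print(round(a,3),s[k].min().round(4),s[k].max().round(4)) if k.any() else 0
E
```

```text
bench z -0.0001775282448439608 0.0013687598474900306
red 107 102 ztop 0.08422453363414961 pct [0.08  0.083 0.085] ((474.91717529296875, 88.58922576904297), (43.52752685546875, 13.078473091125488), 79.33251953125) [0.47365767 0.08879899 0.08297298]
blue 137 129 ztop 0.08424026664198125 pct [0.078 0.083 0.085] ((464.44000244140625, -52.46284103393555), (13.77320671081543, 42.19505310058594), 55.88919448852539) [ 0.46606047 -0.05344249  0.08310684]
lip z 0.03137255914227377
335 92 146 (335, np.float64(111.5)) (335, np.float64(125.5))
355 90 144 (355, np.float64(109.5)) (355, np.float64(124.5))
375 88 142 (375, np.float64(107.5)) (375, np.float64(122.5))
395 86 140 (395, np.float64(105.5)) (395, np.float64(120.5))
415 85 139 (415, np.float64(103.5)) (415, np.float64(118.5))
435 83 137 (435, np.float64(101.5)) (435, np.float64(117.5))
dir 0.0674606 -0.9977219 pt 0.65681636 -0.082832225 width 0.02562416276448754 resid
yellow z 0.039335816203915686 s range -0.20126454151835999 -0.1990945330595747 q -0.045587839587245674 0.03740898444715694
-0.048 -0.1997 -0.1997
-0.042 -0.1995 -0.1993
-0.036 -0.2009 -0.1991
-0.024 -0.1998 -0.1997
-0.018 -0.2009 -0.1994
-0.012 -0.2007 -0.2005
-0.006 -0.2003 -0.2002
-0.0 -0.2013 -0.2013
0.006 -0.2011 -0.2008
0.012 -0.2007 -0.2004
0.018 -0.2003 -0.1999
0.024 -0.2012 -0.2012
0.03 -0.2011 -0.2011
0.036 -0.2006 -0.2004
```

```bash
python3 -c "
import cv2
a=cv2.imread('pics/top0.png')[70:260,185:475]; cv2.imwrite('pics/crop0.png',cv2.resize(a,None,fx=2.7,fy=2.7,interpolation=cv2.INTER_CUBIC))"
```

```text
(no output)
```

View pics/crop0.png

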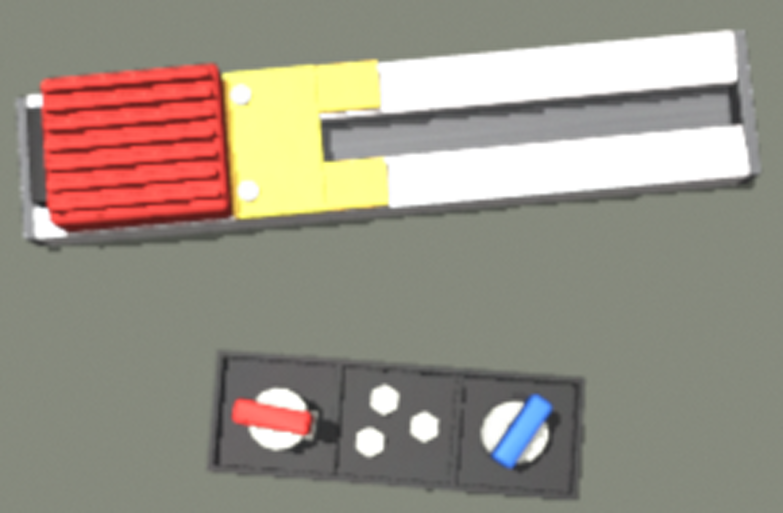

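The crop confirms the layout: the notch opens toward the slot's long open part, the rail end is at the right, and the red stud is in the left cell. Far-lip wall glare biases the slot edge (25.6 mm against 28 mm). I'll use the rail's outer edges and a looser yellow mask, then hover over the slot with the wrist camera.

```bash
python3 - <<'E'
from h import *
d=dict(np.load('pics/top0.npz')); f=d['frame']
hsv=cv2.cvtColor(f,cv2.COLOR_RGB2HSV).astype(int); lip=(hsv[...,2]>170)&(hsv[...,1]<40)
print('yellow hsv',hsv[120,285],hsv[138,318])
o=[];E=[]
for u in range(335,450,3):
    col=np.where(lip[70:155,u])[0]+70; a,b=ray(d,[(u,col[0]-.5),(u,col[-1]+.5)],.032); o.append((a+b)/2); E.append([a,b])
o=np.array(o);E=np.array(E)
vx,vy,x0,y0=cv2.fitLine(o[:,:2].astype(np.float32),cv2.DIST_HUBER,0,.01,.01).ravel()
if vy<0: vx,vy=-vx,-vy
e=np.array([vx,vy]);n=np.array([-vy,vx]);print('dir',e,np.degrees(np.arctan2(vy,vx)),'pt',x0,y0,'w',abs((E[:,0]-E[:,1])[:,:2]@n).mean())
ym=(hsv[...,0]>20)&(hsv[...,0]<36)&(hsv[...,1]>80)&(hsv[...,2]>120); ym[:,:190]=0; ym[:,480:]=0
P=ray(d,np.argwhere(ym)[:,::-1],.040)[:,:2]-[x0,y0]; s=P@e;q=P@n
for a in np.arange(-.044,.046,.008):
    k=abs(q-a)<.004; print(round(a,3),np.r_[s[k].min(),s[k].max()].round(4),k.sum()) if k.any() else 0
P=ray(d,np.argwhere(lip[:170])[:,::-1],.032)[:,:2]-[x0,y0]; print('rail end s',np.sort(P@e)[[0,20]])
# wrist look over fork mouth from above
m=s.min(); c=np.array([x0,y0])+e*(m+.0)
for yaw in (np.pi/2+0.068,0.068,-np.pi/2+.068,1.15):
    j=ik([c[0],c[1],.25],[np.pi,0,yaw]); print(yaw,None if j is None else np.round(j,2))
print(np.round(get_image('wrist')['hand_eye'],3).tolist())
E
```

```text
yellow hsv [ 30 103 255] [ 30 106 255]
dir [-0.06839542  0.9976583 ] 93.92182 pt 0.6568021 -0.08599612 w 0.09265367414588577
-0.044 [0.111  0.2066] 197
-0.036 [0.1116 0.2039] 242
-0.028 [0.111  0.2045] 236
-0.02 [0.1112 0.2046] 265
-0.012 [0.1118 0.2039] 179
-0.004 [0.1479 0.2045] 163
0.004 [0.148  0.2047] 161
0.012 [0.1177 0.204 ] 172
0.02 [0.1116 0.2044] 261
0.028 [0.1118 0.2036] 232
0.036 [0.1113 0.2041] 256
0.044 [0.1116 0.2045] 236
rail end s [-0.11096226 -0.10957964]
1.6387963267948966 [-0.19  0.55  0.09  1.51 -0.05  1.08  1.55]
0.068 [-0.46  0.6   0.52  1.53 -0.32  1.1   0.21]
-1.5027963267948965 [-0.56  0.64  0.7   1.53 -0.44  1.13 -1.26]
1.15 [-0.32  0.56  0.3   1.52 -0.18  1.08  1.17]
[[1.0, -0.0, -0.001, -0.0], [0.001, 0.965, 0.261, -0.067], [0.0, -0.261, 0.965, -0.141], [0.0, 0.0, 0.0, 1.0]]
```

Rail direction is 93.9°. Slot centre line passes (0.6568, −0.0860). Fork mouth s=0.111 and notch end s=0.148 give a seat at s≈0.140. Now I hover over the stud and check with the wrist camera.

```bash
python3 - <<'E'
from h import *
from scipy.spatial.transform import Rotation as R
yaw=np.radians(79.33-90)
move_pose([.4745,.0886,.17],[np.pi,0,yaw])
s=observe(); T=np.eye(4);T[:3,:3]=R.from_euler('xyz',s['ee_rot']).as_matrix();T[:3,3]=s['tcp_pos']
print(s['clock'],s['tcp_pos'],s['ee_rot'],np.round(s['ft_force'],1))
d=save('wrist','w1'); T=T@d['hand_eye']; W=cloud(d,T); m=mask(d,'red')
zz=W[...,2]; t=m&(abs(zz-.083)<.007)&(np.hypot(W[...,0]-.4745,W[...,1]-.0886)<.05)
zt=np.nanmedian(zz[t]); P=ray(d,np.argwhere(t)[:,::-1],.0845,T)
print(t.sum(),zt,np.nanpercentile(zz[t],[5,50,95]),cv2.minAreaRect((P[:,:2]*1000).astype(np.float32)))
f=cv2.imread('pics/w1.png'); f[t]=(0,255,0); cv2.imwrite('pics/w1m.png',f)
E
```

```text
2.075 [0.47460718 0.08970938 0.16999682] [-3.14126914e+00 -3.80057800e-05 -1.83972343e-01] [0.7 0.4 0. ]
874 0.0823443430283173 [0.0805386  0.08234434 0.08346772] ((474.2557067871094, 92.08386993408203), (43.27072525024414, 13.42310905456543), 79.005126953125)
```

View pics/w1m.png

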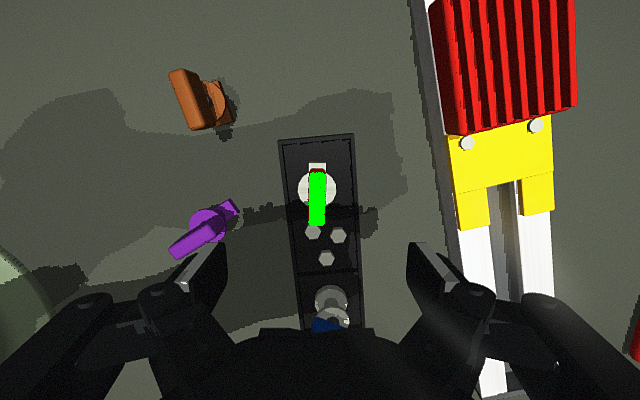

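The wrist view shows the red wing (marked green) at about (317,198), upright in its cell, and the jaws clear of everything. The wrist and top views agree in x and yaw but differ 3.5 mm in y, along the wing, which is harmless for the grasp. I'll use the mean y and grasp.

```bash
cat >> h.py <<'E'
def st(tag=''):
    s=observe(); print(tag,round(s['clock'],2),s['tcp_pos'].round(4) if hasattr(s['tcp_pos'],'round') else np.round(s['tcp_pos'],4),np.round(s['ee_rot'],3),'F',np.round(s['ft_force'],1),'M',np.round(s['moment'],2),'op',round(s['opening'],3),flush=True); return s
from scipy.spatial.transform import Rotation as R
def wT(d,s):
    T=np.eye(4);T[:3,:3]=R.from_euler('xyz',s['ee_rot']).as_matrix();T[:3,3]=s['tcp_pos']; return T@d['hand_eye']
E0=np.array([-.0684,.99766]); C0=np.array([.6568,-.0860]); YS=np.radians(3.92)
def rail(s,z,q=0): p=C0+E0*s+np.array([-E0[1],E0[0]])*q; return [p[0],p[1],z]
E
python3 - <<'E'
from h import *
st()
yaw=np.radians(79.15-90)
line_to([.4744,.0903,.051],[np.pi,0,yaw],rate=.12); st('down')
grip(0.0,60); st('gripped')
line_to([.4744,.0903,.17],rate=.15); st('up')
j=ik(rail(.05,.17),[np.pi,0,YS]); print(np.round(j,2))
move_pose(rail(.05,.17),[np.pi,0,YS]); sleep(.2); s=st('over')
d=save('wrist','w2')
E
```

```text
2.12 [0.4746 0.0896 0.17  ] [-3.141 -0.    -0.184] F [ 0.4 -0.4  0.3] M [0.01 0.05 0.03] op 0.999
down 3.27 [0.4747 0.0904 0.0515] [-3.141e+00 -1.000e-03 -1.890e-01] F [ 0.2 -0.3  0.6] M [0.05 0.04 0.  ] op 0.998
gripped 3.92 [0.4745 0.0904 0.0511] [-3.141 -0.    -0.189] F [-0.1 -0.3  4.6] M [0.05 0.16 0.07] op 0.157
up 4.86 [0.474  0.0903 0.1693] [ 3.141e+00  1.000e-03 -1.890e-01] F [-0.6  0.3 -1.8] M [ 0.04 -0.02 -0.02] op 0.154
[-0.26  0.66  0.36  1.59 -0.27  0.94  0.25]
over 5.94 [ 0.6531 -0.035   0.1701] [-3.141  0.     0.07 ] F [ 0.4  0.4 -1.8] M [ 0.03 -0.03 -0.02] op 0.158
```

View pics/w2.png

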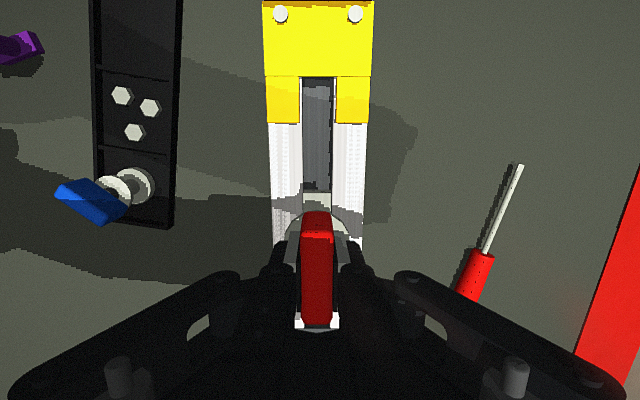

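The stud is held with its wing at columns 302–333, in line with the slot (dark, columns 302–333). The fork mouth is at row ≈122 and the notch end at row ≈78. A short numeric cross-check of the slot centre, fork and grip offset from this view:

```bash
python3 - <<'E'
from h import *
d=dict(np.load('pics/w2.npz')); s=dict(tcp_pos=np.array([.6531,-.0350,.1701]),ee_rot=[-3.141,0,.0695]); T=wT(d,s)
hsv=cv2.cvtColor(d['frame'],cv2.COLOR_RGB2HSV).astype(int)
n=np.array([-E0[1],E0[0]])
def sq(uv,z): p=ray(d,uv,z,T)[:,:2]-C0; return np.c_[p@E0,p@n].round(4)
ym=(hsv[...,0]>18)&(hsv[...,0]<36)&(hsv[...,1]>80)&(hsv[...,2]>100)
a=sq(np.argwhere(ym[:200])[:,::-1],.040)
for q in (-.036,-.028,-.004,.004,.028,.036):
    k=abs(a[:,1]-q)<.003; print(q,a[k,0].min(),k.sum())
print('plate q',np.percentile(a[:,1],[.5,99.5]))
for v in(90,100,110):
    c=np.where(ym[v])[0]; g=np.argmax(np.diff(c)); print('notch',v,sq([(c[g]+.5,v),(c[g+1]-.5,v)],.04).tolist(), sq([(c[0],v),(c[-1],v)],.04)[:,1])
W=cloud(d,T); rm=mask(d,'red'); rm[:,:270]=0; rm[:,360:]=0; rm[:200]=0
z=W[...,2][rm]; print('wing z',np.nanpercentile(z,[5,25,50,75,95]).round(4))
zt=np.nanpercentile(z,60); t=rm&(abs(W[...,2]-zt)<.004); print('wing top',t.sum(),zt)
P=ray(d,np.argwhere(t)[:,::-1],zt,T); r=cv2.minAreaRect((P[:,:2]*1000).astype(np.float32)); print(r, (np.array(r[0])/1000-C0)@E0,(np.array(r[0])/1000-C0)@n,'tcp s,q',(s['tcp_pos'][:2]-C0)@E0,(s['tcp_pos'][:2]-C0)@n)
E
```

```text
-0.036 0.1116 836
-0.028 0.1116 762
-0.004 0.1493 532
0.004 0.1493 532
0.028 0.1115 772
0.036 0.1115 817
plate q [-0.0441  0.0449]
notch 90 [[0.1381, 0.0165], [0.1381, -0.0151]] [ 0.0443 -0.0438]
notch 100 [[0.13, 0.0167], [0.13, -0.0152]] [ 0.0447 -0.0441]
notch 110 [[0.1217, 0.0168], [0.1217, -0.0154]] [ 0.0442 -0.0437]
wing z [0.1839 0.2003 0.2011 0.2016 0.2022]
wing top 2946 0.20129910400685586
((652.1102905273438, -33.184326171875), (13.231622695922852, 43.903011322021484), 3.9706904888153076) 0.05301286127929688 0.0010661434626465798 tcp s,q 0.05113373999999999 0.0002029420000000371
```

Wrist and top views agree on the fork: mouth s=0.1115, notch centred within 1 mm, seat s≈0.141. The stud bottom is 49 mm below the TCP, so TCP z≈0.055 puts it on the slot floor. Inserting now.

```bash
python3 - <<'E'
from h import *
rot=[np.pi,0,YS]
line_to(rail(.05,.092),rot,rate=.15); st('above lip')
for z in (.080,.070,.063,.058,.0565):
    line_to(rail(.05,z),rot,rate=.06); s=st('z%.4f'%z)
    if np.linalg.norm(np.array(s['ft_force'])-[0,0,-1.8])>8: print('STOP'); break
else:
    for x in (.08,.10,.12,.132):
        line_to(rail(x,.0565),rot,rate=.08); s=st('s%.3f'%x)
        if np.linalg.norm(np.array(s['ft_force'])-[0,0,-1.8])>10: print('STOP'); break
save('scene','s2')
a=cv2.imread('pics/s2.png')[130:310,170:480]; cv2.imwrite('pics/s2c.png',cv2.resize(a,None,fx=2.5,fy=2.5,interpolation=cv2.INTER_CUBIC))
E
```

```text
above lip 6.66 [ 0.6538 -0.0362  0.0928] [ 3.141e+00 -1.000e-03  6.800e-02] F [-0.1  0.3 -1.1] M [-0.02 -0.02  0.  ] op 0.155
z0.0800 7.01 [ 0.6532 -0.0361  0.0798] [-3.142  0.     0.068] F [ 0.1  0.2 -0.9] M [ 0.02 -0.03 -0.04] op 0.151
z0.0700 7.33 [ 0.6531 -0.0361  0.0695] [-3.142e+00  1.000e-03  6.800e-02] F [-1. -0. -1.] M [ 0.    0.03 -0.04] op 0.155
z0.0630 7.59 [ 0.6531 -0.0361  0.0626] [-3.142e+00  1.000e-03  6.800e-02] F [-0.1  0.4 -2.1] M [-0.06 -0.02 -0.02] op 0.155
z0.0580 7.84 [ 0.6532 -0.0361  0.0577] [-3.142  0.     0.068] F [-0.5 -0.4 -2.5] M [-0.01  0.06  0.01] op 0.157
z0.0565 8.09 [ 0.6534 -0.0361  0.0565] [3.142 0.    0.068] F [-0.2 -0.3 -2. ] M [ 0.02 -0.03 -0.02] op 0.157
s0.080 8.62 [ 0.6513 -0.0057  0.0565] [ 3.141 -0.     0.069] F [ 0.9 -0.8 -2.4] M [-0.03  0.01 -0.06] op 0.156
s0.100 9.02 [0.6499 0.0145 0.0565] [-3.141  0.     0.069] F [-0.7 -0.2 -1.3] M [0.07 0.02 0.04] op 0.157
s0.120 9.42 [0.6486 0.0345 0.0565] [-3.142 -0.     0.07 ] F [ 0.5 -0.6 -0.8] M [ 0.01 -0.   -0.05] op 0.154
s0.132 9.72 [0.6477 0.0465 0.0565] [-3.141  0.     0.069] F [ 0.4 -1.9 -2.4] M [-0.03  0.02 -0.02] op 0.154
```

View pics/s2c.png

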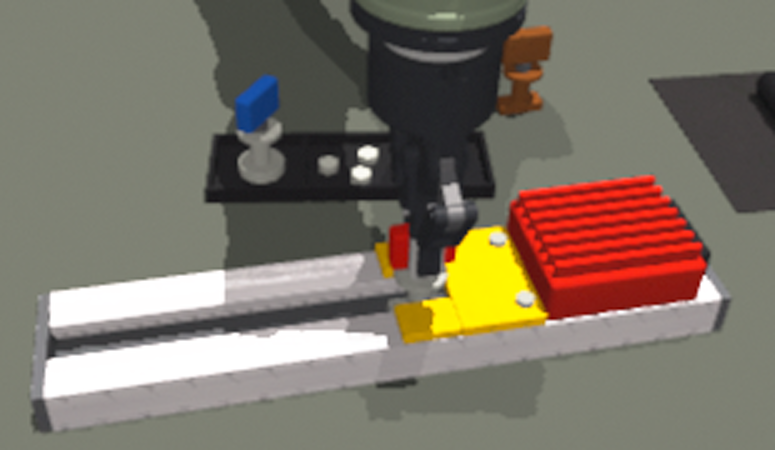

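The stud is in the slot with its head under the lips, sitting in the fork mouth near (425,285) in the crop; no contact forces so far. Now I feel for the fork end in 1 mm steps, then back off to the seat.

```bash
python3 - <<'E'
from h import *
rot=[np.pi,0,YS]
for x in np.arange(.134,.150,.001):
    line_to(rail(x,.0565),rot,rate=.03); s=st('s%.3f'%x); p=(np.array(s['tcp_pos'])[:2]-C0)@E0
    f=np.array(s['ft_force'])[:2]@E0; print('   along',round(p,4),round(f,1))
    if f<-7: print('CONTACT'); break
E
```

```text
s0.134 10.02 [0.6476 0.0476 0.0565] [3.142 0.    0.068] F [ 0.1 -0.6 -1.4] M [0.   0.   0.03] op 0.159
   along 0.1339 -0.6
s0.135 10.27 [0.6476 0.0487 0.0565] [-3.142 -0.     0.068] F [-0.3 -0.2 -2.1] M [ 0.02  0.   -0.02] op 0.155
   along 0.135 -0.2
s0.136 10.52 [0.6475 0.0498 0.0565] [-3.142 -0.     0.069] F [ 0.1  0.7 -0.9] M [0.   0.   0.01] op 0.154
   along 0.1361 0.7
s0.137 10.77 [0.6474 0.0508 0.0565] [-3.142 -0.     0.069] F [-0.2  0.8 -0.9] M [ 0.03  0.01 -0.01] op 0.157
   along 0.1371 0.8
s0.138 11.02 [0.6474 0.0518 0.0565] [-3.142  0.     0.069] F [ 0.2 -0.2 -1.2] M [-0.04  0.03  0.03] op 0.156
   along 0.1381 -0.2
s0.139 11.27 [0.6473 0.0528 0.0565] [-3.142  0.     0.069] F [-0.4 -0.1 -0.7] M [ 0.01 -0.   -0.02] op 0.156
   along 0.1391 -0.1
s0.140 11.52 [0.6472 0.0538 0.0565] [-3.142  0.     0.068] F [ 0.3  0.2 -2.4] M [-0.02  0.01  0.01] op 0.154
   along 0.1401 0.2
s0.141 11.77 [0.6472 0.0548 0.0565] [-3.142 -0.     0.069] F [-0.5 -0.2 -1.8] M [-0.03 -0.02  0.06] op 0.153
   along 0.1411 -0.2
s0.142 12.02 [0.6471 0.0557 0.0565] [ 3.142 -0.     0.068] F [-0.3 -0.3 -1.4] M [-0.08  0.   -0.01] op 0.156
   along 0.142 -0.3
s0.143 12.27 [0.6471 0.056  0.0565] [ 3.141 -0.     0.068] F [ 0.  -4.7 -1.6] M [-1.18 -0.07 -0.08] op 0.16
   along 0.1423 -4.7
s0.144 12.52 [0.647  0.0562 0.0566] [ 3.14  -0.     0.067] F [ 1.7 -8.9 -1.8] M [-2.08 -0.13 -0.04] op 0.15
   along 0.1425 -9.0
CONTACT
```

Contact at TCP s=0.1422, matching the predicted 0.1415–0.1425. I back off 1 mm and make the quarter turn in monitored steps.

```bash
python3 - <<'E'
from h import *
line_to(rail(.1412,.0565),[np.pi,0,YS],rate=.03); st('backed')
for a in np.arange(15,91,15):
    move_pose(rail(.1412,.0565),[np.pi,0,YS+np.radians(a)]); s=st('turn%d'%a)
    if np.linalg.norm(np.array(s['ft_force'])-[0,0,-1.8])>15 or abs(s['moment'][2])>1.5: print('STOP'); break
sleep(.2); s=st('settled'); print('q',np.round(s['qpos'],2))
E
```

```text
backed 12.77 [0.6471 0.0553 0.0565] [-3.141  0.     0.068] F [-0.8  0.  -1. ] M [-0.01  0.04 -0.05] op 0.155
turn15 13.08 [0.6472 0.0551 0.0566] [-3.141 -0.     0.325] F [-0.2 -0.1 -2. ] M [0.   0.02 0.01] op 0.158
turn30 13.4 [0.6471 0.0549 0.0565] [-3.141 -0.     0.583] F [ 0.1 -0.1 -1.8] M [ 0.05  0.02 -0.01] op 0.155
turn45 13.72 [0.6471 0.0548 0.0565] [-3.141 -0.     0.843] F [-1.2 -0.9 -1.7] M [-0.07  0.04  0.03] op 0.153
turn60 14.03 [0.6471 0.0548 0.0564] [-3.141 -0.     1.104] F [-0.3 -0.3 -1.5] M [-0.04 -0.05 -0.02] op 0.154
turn75 14.35 [0.6471 0.0548 0.0564] [-3.141 -0.     1.366] F [-0.2 -0.7 -1.7] M [0.02 0.   0.02] op 0.156
turn90 14.67 [0.6471 0.0547 0.0564] [-3.141 -0.     1.628] F [ 0.6 -1.2 -2.3] M [-0.02  0.    0.05] op 0.155
settled 14.87 [0.6471 0.055  0.0565] [-3.142  0.     1.634] F [-0.2 -0.1 -2. ] M [-0.04  0.04 -0.01] op 0.16
q [-0.11  0.77 -0.1   1.65  0.11  0.73  1.37]
```

The turn was clean. Now I touch the fork end again, lower the stud to the floor by feel, release and look.

```bash
python3 - <<'E'
from h import *
rot=[np.pi,0,YS+np.pi/2]
for x in np.arange(.142,.149,.0007):
    line_to(rail(x,.0565),rot,rate=.03); s=observe(); p=(np.array(s['tcp_pos'])[:2]-C0)@E0
    f=np.array(s['ft_force'])[:2]@E0; print(round(x,4),round(p,4),round(f,1))
    if f<-4: print('CONTACT'); break
x=p-.0006
line_to(rail(x,.0565),rot,rate=.03); st('backed')
for z in np.arange(.0558,.0525,-.0006):
    line_to(rail(x,z),rot,rate=.03); s=st('z%.4f'%z)
    if s['ft_force'][2]>2: print('FLOOR'); break
grip(.45); sleep(.1); st('open')
line_to(rail(x,.17),rot,rate=.12); sleep(.1); s=st('up')
d=save('wrist','w3'); save('top','top3'); T=wT(d,s); W=cloud(d,T)
rm=mask(d,'red')&(abs(W[...,2]-.085)<.006)&(np.hypot(W[...,0]-s['tcp_pos'][0],W[...,1]-s['tcp_pos'][1])<.04)
zt=np.nanmedian(W[...,2][rm]); P=ray(d,np.argwhere(rm)[:,::-1],.086,T); r=cv2.minAreaRect((P[:,:2]*1000).astype(np.float32)); n=np.array([-E0[1],E0[0]])
print('wing',rm.sum(),zt,r,'s,q',(np.array(r[0])/1000-C0)@E0,(np.array(r[0])/1000-C0)@n)
E
```

```text
0.142 0.142 -0.6
0.1427 0.1422 -5.4
CONTACT
backed 15.62 [0.6471 0.0556 0.0565] [ 3.142 -0.     1.639] F [-0.1 -0.4 -2.4] M [-0.2  -0.05  0.  ] op 0.153
z0.0558 15.87 [0.6471 0.0556 0.0557] [-3.142 -0.     1.639] F [ 0.  -0.5 -1.6] M [-0.04  0.01  0.04] op 0.155
z0.0552 16.12 [0.6471 0.0553 0.0551] [-3.141 -0.     1.639] F [-0.3  0.  -1.8] M [-0.    0.05 -0.05] op 0.154
z0.0546 16.37 [0.6471 0.0553 0.0546] [-3.142  0.     1.639] F [ 0.4 -0.9 -2.4] M [-0.05 -0.   -0.  ] op 0.152
z0.0540 16.62 [0.6471 0.0552 0.054 ] [-3.142  0.     1.639] F [ 0.2  0.2 -1.5] M [ 0.05  0.01 -0.06] op 0.156
z0.0534 16.87 [0.6471 0.0553 0.0533] [-3.142  0.     1.639] F [-1.1 -0.9 -0.4] M [-0.01  0.01 -0.01] op 0.153
z0.0528 17.12 [0.6472 0.0553 0.0532] [3.141 0.    1.639] F [-2.5 -0.1  4.8] M [-0.04  0.55  0.  ] op 0.155
FLOOR
open 17.58 [0.6471 0.0553 0.0528] [3.142 0.    1.639] F [0.9 0.4 1. ] M [ 0.01 -0.05  0.02] op 0.448
up 18.81 [0.6467 0.0553 0.1691] [-3.14   0.     1.639] F [ 0.3 -0.7  0.2] M [ 0.02 -0.   -0.01] op 0.455
wing 875 0.08423264523376453 ((644.0739135742188, 54.94939422607422), (42.894065856933594, 13.244458198547363), 4.317410945892334) s,q 0.14149003695510864 0.0030553688184815197
```

View pics/w3.png

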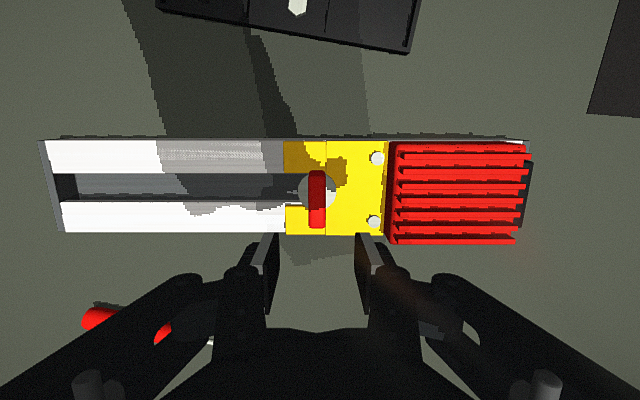

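The wrist view shows the red wing crosswise at about (317,199), with the flange in the notch and the stud upright. It measures s=0.1415 against the seat at about 0.141, yaw within 0.4° of square. The gripper is clear, so I hand in.

```bash
python3 - <<'E'
from h import *
st('before finish'); print(finish_job())
E
```

```text
before finish 18.91 [0.6469 0.0553 0.1694] [-3.141  0.     1.639] F [-0.6 -0.  -0.4] M [-0.    0.02  0.06] op 0.449
the job is handed in; nothing more can be done
None
```

I clamped the controller with the red-winged stud and handed the job in at 18.9 s of the 48 s allowed. I dropped the stud into the open slot with its wing in line and slid it until it touched the fork's end. I then backed off 1 mm, turned it 90°, touched the fork's end again and backed off 0.6 mm. Finally I lowered it to the slot floor by feel, released it and lifted clear.

**Last checks that agreed:**
- **Position along the slot:** the stud's wing sits at 141.5 mm on my slot axis. The seat estimate is about 141 mm, and contact with the fork's end came at 142.2 mm.
- **Turn:** the wing is crosswise within about 0.4° of square, and the wing-top height reads 84 mm against the expected 86 mm, so the stud is standing on the floor.
- **Forces:** the highest reading I took was about 9 N, at the first touch of the fork's end.

**Checks that disagreed or were not made:**
- **Camera offset:** at the caddy, the wrist and top cameras differed by 3.5 mm along the wing.
- **Across the slot:** the last wrist view puts the stud 3 mm off the slot's centre line, although the tool was on the line when it let go. The stud is free to shift a few millimetres there.
- **Blue pin:** it was last seen standing in the caddy just before the turn, and the gripper stayed over the rail after that. I did not take another picture of it before handing in.

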